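Tilt the rubber sample to the scale mark and let the stage spring back

ROBOT

A 7-joint arm with a two-finger parallel gripper is mounted at the origin on the work surface. World frame = base frame: x ahead of the robot, y to its left, z up, the work surface at z = 0. Lengths are in m, angles in rad, forces in N, time in s.
With the tool pointing down it reaches from about 0.425 to 0.875 m from the base axis. Payload 8.4 kg.
Tool frame: the origin (TCP) lies midway between the tips of the shut fingers; the grasp point (between the pads) lies 19 mm behind it; z points along the fingers, y is the line along which they close (so a half turn about z gives the same grasp; the last joint's range is limited). The gripper opens to 85 mm and grips with 20 to 120 N. Pads are 22 mm wide; open, the fingers measure 114 mm over their backs; the gripper's body (76 mm by 85 mm) begins 54 mm behind the grasp point. The pads swing forward as they close: fully open they stand 13 mm farther back than shut.
Start: joints at [1.178, 0.333, 0.04, 1.465, -0.013, 1.343, -0.059], TCP at [0.188, -0.622, 0.231] pointing down, gripper open.
Joint ranges: [-2.58, 2.58], [-0.38, 2.09], [-1.3, 1.39], [0.25, 2.4], [-1.5, 4.64], [0.08, 2.09], [-2.65, 2.65]. Speed limits (rad/s): [2.22, 2.22, 2.79, 2.79, 3.14, 3.14, 3.14].

INTERFACE

Orientations are given as a rotation vector (axis times angle).
In Python, from cell import bot gives the robot as it stands. The module is installed in compiled form; this text tells all that it offers.
- The arm moves only by the tool arm_command, never from a script. Its argument "commands" is a list of rows, each an object of numbers: "tx", "ty", "tz": the shift along the world's x, y, z as a fraction of full scale; "wx", "wy", "wz": the turn, a rotation vector about the world's x, y, z as a fraction of full scale; "hand": the opening, from 0 (shut) to 1 (fully open). In form: [{"tx": .., "ty": .., "tz": .., "wx": .., "wy": .., "wz": .., "hand": ..}, ...]. A call has 1 to 10 rows; each row shifts and turns the commanded pose from where the row before left it; what a row does not reach is not made up. Full scale, the value 1, is 0.08 m for a shift and 60 degrees for a turn. A row lasts 1/10 s, in which the tool goes at most 50 mm and 8.59 degrees, less where a joint would pass 70% of its speed; a pose out of reach is approached as far as the arm can. A call with a number of a shift or a turn outside -1 to 1 is refused whole. A call with a gripper value outside its range is refused whole. The fingers move at their own pace and stop on an object; "force" is the grip in N (left out, the last holds). Time passes only in rows, so rows that do not move let the fingers close. It gives the time, the measured TCP pose, the force, the opening and the grip force at its end, in the units of the state.
- bot.get_state(): the state, without advancing time (a new reading comes with each control period).
- bot.capture(name): name is "side" or "top" or "wrist"; returns a dict with "img" (400x640x3 uint8, red, green, blue), "range_z" (400x640 float32, m along the optical axis (not along the pixel's ray), 0 where there is no reading), "mtx" (3x3 intrinsics, pixels), "k1" (the pictures are not rectified: a ray, as slopes to the right and down, at radius r is drawn at 1 + k1 r^2 times it, then the intrinsics apply), "R" (3x3) and "t" (3): a world point X has camera coordinates R X + t. Camera axes: x right, y down, z forward; pixel columns grow to the right and rows downward; lengths in m; the calibration is good to about 2 mm. A picture is of the moment at which its call begins.
- bot.hand_in(): hands the job in; it is judged then, once.
Trained networks look in the newest picture that a camera, given by its name, has taken for a name from the list of things; names that differ only in an ending like _2 or _b are one class to them, and where a whole thing is asked for, a point or a joint stands for the part that bears it (a point fixed in the world has none). Each returns a list of dicts, best first, with "conf" (0 to 1); they miss things now and then, are a little off and sometimes report something else, mostly with a low value. They report only what shows in the picture. A call takes as long as a camera call. They do not tell look-alikes from the thing itself.
- bot.search_frame(camera, target): "location" ([column, row] in pixels, amid what is visible of it).
- bot.outline_of(camera, target): "region" (400x640 bool, what is visible of it) and "location" ([column, row] in pixels, amid what is visible of it).
The state is a dict: "clock": time; "q": joint angles; "joint_velocities": joint speeds; "effort": joint torques, N m; "position": TCP position; "tool_rot": TCP orientation; "wrist_force": force on the tool from outside, world axes, zero at the start; "wrist_torque": the same for the moment, N m; "finger_gap": finger opening in m; "finger_force": force on a finger pad.
Only numpy, scipy, OpenCV 4.12 (cv2) and the standard library are available. Lean on these libraries where they do the work, as an engineer would, in place of code of your own. Each camera call takes 0.05 s, during which the arm holds its last target. There are 200 camera calls.

TASK

Slip check on the rubber sample lying on the spring-backed tilt stage: with the fingertips press down the rubber corner pad on the side of the tall, round-headed index until the upright needle lines up with that index, without running clearly past it, and hold it there for about a second. Then let go, so that the plate springs back level with the sample still lying in its middle. Press only that one pad; lift nothing, and leave the other things on the bench alone.

Things in the scene. Friction and masses are not known exactly. Their poses are not given: they have to be found in the camera images.
- stage_base: Dark steel base plate of the tilt stage, 240 (x) x 230 (y) x 12, bolted to the bench; origin under its centre. Its x axis is the direction of the stage's hinge and points away from the robot, y to the left, z up. At its far end (x = +108) two 12-dia posts at y = -94 and +94 carry a white scale bar along y, 208 long, 10 thick, its top 225 above the bench. In this frame the hinge line lies along x at y = 0, z = 60.
- plate (a joint): Tilt of the grey stage plate (156 x 200 x 10, level at rest, its top 65 above the bench) about the hinge, rad. 0 = level with the needle upright; positive = right (-y) side pressed down and needle leaning right, negative = left (+y) side down and needle leaning left. Springs of 4.0 N m/rad bring it back to 0 when let go (about 47 N at the pads per rad, so 6 to 12 N for the pressing asked here); hard stops at -0.32 and +0.32.
- needle_tip (a point): Tip of the thin white needle, 6 dia with a 16-wide arrowhead (pointer) that stands upright on the plate's far edge, 200 above the hinge line and 260 above the bench at rest. It tilts with the plate and sweeps sideways along the near side of the scale bar; it leans to the side that is pressed. At rest it lies at x = 96, y = 0 of the base.
- pad_left (a point): Centre of the top face of the round black rubber thumb pad, 36 dia, 10 thick, on the plate's near left corner; at rest at x = -55, y = 85, z = 75 of the base, so 75 above the bench. It tilts with the plate.
- pad_right (a point): The same of the pad on the plate's near right corner: x = -55, y = -85, z = 75 of the base.
- tall_index: The scale mark to reach: steel index standing on the scale bar: a 14 wide, 10 high saddle, a stem 4 wide, and a round disc head (24 dia) whose top is 67 above the bar. Origin under its centre, on top of the scale bar (225 above the bench); its axes are parallel to the base's. It is fixed 26 to 48 to the left or to the right of the scale's middle; its y is the mark. The needle tip's y in this frame is 0 when the needle reads at the mark.
- low_index: Another index on the scale bar, on the other side of the middle: the same saddle with only a short stub, 17 high, no round head. Not the mark. Origin under its centre.
- stage_centre (a point): Centre of the plate's top face, 65 above the bench at rest; tilts with the plate.
- sample: Loose round black rubber sample, 40 dia, 12 high, lying on the middle of the plate; origin under its centre.
- strip_red: loose bar of red-brown rubber, 12 x 62 x 10, lying beside the tilt stage; origin under its centre
- strip_white: loose white plastic bar, 70 x 14 x 10, lying on the bench between robot and tilt stage; origin under its centre
- hard_block: loose steel hardness reference disc, 60 dia, 16 high, beside the tilt stage; origin under its centre
- weight: loose brass knob weight, 36 dia, 54 high, beside the tilt stage; origin under its centre
- bottle: loose white bottle, 60 dia, 150 high; origin under its centre
- driver: loose screwdriver with blue handle, about 200 long, lying on the bench; origin under its middle
- tray: loose open grey tray, 120 x 180 x 30; origin under its centre
Mind the look-alikes: they are no part of the job. Of the things like the sample, leave any that is orange or purple; of the rest the smaller one is meant.

How it is judged:
On the way, in this order (a step that is already met when the one before it is completed fails the run):
1. the needle is held at the tall index (tip within 7 mm of it sideways) for half a second by fingers pressing the pad on that side (y of needle_tip in the frame of tall_index between -0.007 and 0.007 m and ((y of tall_index in the frame of stage_base above 0 m and contact force between the fingers and stage_base above 0.5 N and horizontal distance between the grasp point and pad_left below 0.04 m) or (y of tall_index in the frame of stage_base below 0 m and contact force between the fingers and stage_base above 0.5 N and horizontal distance between the grasp point and pad_right below 0.04 m))), for 0.5 s.
2. the pad is let go and the plate has sprung back level (within 0.03 rad) (value of joint plate between -0.03 and 0.03 rad and contact force between the fingers and stage_base below 0.1 N), for 0.2 s.
At the end, for the whole second after the job is handed in: The plate is level (within 0.03 rad) and still, with the sample lying flat and still on it, within 30 mm of the plate's centre (value of joint plate between -0.03 and 0.03 rad and velocity of joint plate between -0.05 and 0.05 rad/s and distance between sample and stage_centre below 0.03 m and angle between sample's own z axis and vertical below 0.1 rad and linear speed of sample below 0.02 m/s); the robot touches nothing.
It fails at once if the needle runs more than 12 mm past the tall index ((y of tall_index in the frame of stage_base above 0 m and y of needle_tip in the frame of tall_index above 0.012 m) or (y of tall_index in the frame of stage_base below 0 m and y of needle_tip in the frame of tall_index below -0.012 m)).
It fails at once if the stage is tilted the other way, by more than 0.06 rad ((y of tall_index in the frame of stage_base above 0 m and value of joint plate above 0.06 rad) or (y of tall_index in the frame of stage_base below 0 m and value of joint plate below -0.06 rad)).
It fails at once if the sample is touched by the fingers, lifted or carried off (more than 30 mm from the plate's centre) (distance between sample and stage_centre above 0.03 m or contact force between the fingers and sample above 0.5 N).
It fails at once if a bystander is moved by more than 15 mm (distance of any of strip_red, strip_white, hard_block, weight, bottle, driver, tray from where it was at the start of the episode above 0.015 m).
It also fails if it takes over 40 s, if anything falls off the work surface, if the arm or the gripper's body presses on something with over 40 N, if the wrist force passes 120 N, or if a joint passes its speed limit or range.

## Working session

There is one attempt and no reset: what is moved stays moved. The work goes in short steps, Python scripts to look and compute and a tool call to move; the robot and the scene stay as the last step left them, time stands still between calls to the robot, and variables do not carry over. Pictures are saved under pics/ and viewed, at most 10 in all, crops included, and the job is handed in when it is done.

Besides the shell and the picture viewer there is one more tool, called after ">>>" as name(argument=value, ...) on one line, values as JSON. arm_command: Moves the arm, as the interface text tells. Its arguments: {"type":"object","properties":{"commands":{"type":"array"},"force":{"type":"number"}},"required":["commands"]}

```bash
mkdir -p pics; cat > h.py <<'E'
import numpy as np, cv2
from cell import bot
def world(c,uv,z=None,rz=None):
    K=c["mtx"];x=(uv[0]-K[0,2])/K[0,0];y=(uv[1]-K[1,2])/K[1,1]
    d=np.array([x,y]);s=d.copy()
    for _ in range(20): s=d/(1+c["k1"]*(s@s))
    ray=np.array([s[0],s[1],1.]);o=-c["R"].T@c["t"];r=c["R"].T@ray
    if z is not None: return o+r*(z-o[2])/r[2]
    if rz is None:
        u,v=int(round(uv[0])),int(round(uv[1]));p=c["range_z"][v-1:v+2,u-1:u+2];rz=np.median(p[p>0]) if (p>0).any() else np.nan
    return o+r*rz
E
python3 - <<'E'
from h import *
print(bot.get_state())
for n in ["side","top"]:
    c=bot.capture(n);cv2.imwrite(f"pics/{n}.png",c["img"][...,::-1])
    print(n,-c["R"].T@c["t"],c["R"][2])
    for t in ["stage_base","plate","needle_tip","pad_left","pad_right","tall_index","low_index","sample"]:
        print(n,t,[(np.round(d["conf"],2),np.round(d["location"]),np.round(world(c,d["location"]),3)) for d in bot.search_frame(n,t)[:3]])
E
```

```text
{'clock': 0.0, 'q': array([ 1.17781531,  0.33394386,  0.03986187,  1.46629028, -0.01341198,
        1.34330218, -0.05850033]), 'joint_velocities': array([-1.08176546e-03, -1.25013627e-03, -4.43293213e-04, -6.73942249e-04,
        7.18120169e-05, -5.85096054e-04,  1.39469214e-03]), 'effort': array([ 7.87632653e-04, -6.58546829e+01,  1.36622362e+00, -4.05560803e+01,
        1.68742362e-02,  1.23174879e-02, -8.72707773e-06]), 'position': array([ 0.18807011, -0.62170906,  0.2303905 ]), 'tool_rot': array([-3.10613828e+00, -4.59557712e-01,  5.39036472e-04]), 'wrist_force': array([ 0.18923472,  0.56020092, -0.38267286]), 'wrist_torque': array([-0.01347166,  0.02841482,  0.01271775]), 'finger_force': 0.0, 'finger_gap': 0.08521970142983495}
side [ 0.19755493 -0.97266021  1.22333103] [ 0.24572854  0.65686942 -0.71283943]
side stage_base [(np.float64(0.9), array([320., 237.]), array([ 0.56 , -0.047,  0.063]))]
side plate [(np.float64(0.71), array([315., 233.]), array([ 0.551, -0.029,  0.065]))]
side needle_tip [(np.float64(0.84), array([313., 234.]), array([ 0.543, -0.03 ,  0.063])), (np.float6
[... 1019 characters left out ...]
0.77), array([324., 206.]), array([ 0.542, -0.017,  0.079]))]
top pad_right [(np.float64(0.87), array([328., 205.]), array([ 0.546, -0.029,  0.066])), (np.float64(0.44), array([282., 239.]), array([0.445, 0.114, 0.006]))]
top tall_index [(np.float64(0.5), array([299., 163.]), array([0.644, 0.05 , 0.232])), (np.float64(0.46), array([322., 203.]), array([ 0.549, -0.012,  0.079])), (np.float64(0.15), array([474., 178.]), array([ 0.62 , -0.458,  0.11 ]))]
top low_index []
top sample [(np.float64(0.72), array([350., 276.]), array([ 0.331, -0.095,  0.018])), (np.float64(0.66), array([318., 202.]), array([0.555, 0.001, 0.078])), (np.float64(0.63), array([257., 221.]), array([0.502, 0.194, 0.012]))]
```

```bash
python3 - <<'E'
import cv2
for n,(x,y,w,h) in {"side":(220,130,200,150),"top":(240,130,200,150)}.items():
    cv2.imwrite(f"pics/{n}_c.png",cv2.resize(cv2.imread(f"pics/{n}.png")[y:y+h,x:x+w],(800,600),interpolation=cv2.INTER_CUBIC))
E
```

```text
(no output)
```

View pics/side_c.png

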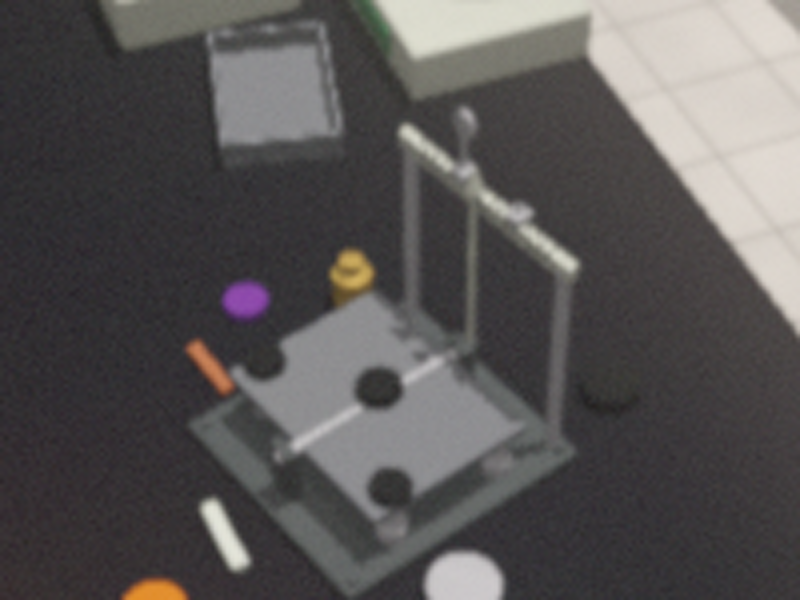

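View pics/top_c.png

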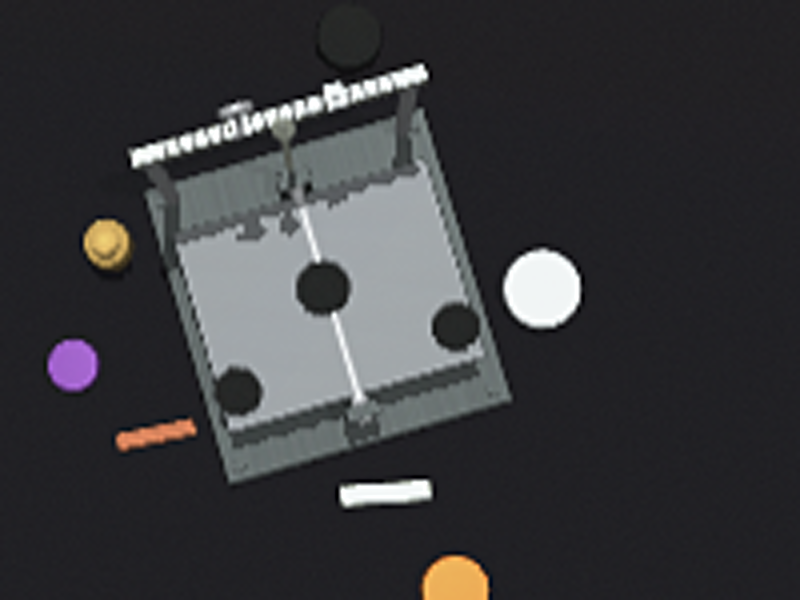

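View pics/top.png

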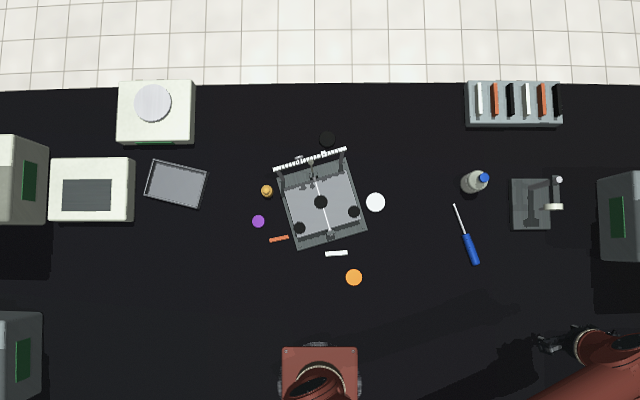

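The pictures show the following.
- **Tall index:** the round head is left of the needle, at side ≈(336,160). The low index is on the right, at ≈(350,183).
- **Target:** the left pad, top ≈(299.5,227.5). The right pad is at ≈(354,212).
- **Sample look-alikes in the top view:** black on the plate (320,202), larger black behind the stage (327,138), purple (258,221) and orange (354,277). The one on the plate is the sample.

Next I'll measure the stage frame and the mark.

```bash
python3 - <<'E'
from h import *
c=bot.capture("top");s=bot.capture("side")
g=c["img"].max(2)
def blob(uv,r=9):
    u,v=map(int,uv);p=(g[v-r:v+r+1,u-r:u+r+1]<60).astype(np.uint8)
    n,l,st,ce=cv2.connectedComponentsWithStats(p);k=l[r,r];return ce[k]+[u-r,v-r],st[k,4]
PL,PR=[blob(x) for x in [(299,227),(354,212)]];print(PL,PR)
pl,pr=world(c,(299.6,227.5),.075),world(c,(354,211.8),.075)
pl2,pr2=world(c,PL[0],.075),world(c,PR[0],.075)
print(pl,pr,np.linalg.norm(pl-pr),pl2,pr2)
def pose(pl,pr):
    y=(pl-pr)[:2];y/=np.linalg.norm(y);x=np.array([y[1],-y[0]]);o=(pl+pr)[:2]/2+.055*x;return x,y,o
x,y,o=pose(pl,pr);print("yaw",np.degrees(np.arctan2(x[1],x[0])),"o",o)
S=lambda w:np.round([(w[:2]-o)@x,(w[:2]-o)@y,w[2]],4)
T=lambda a,b:(240+a/4,130+b/4); D=lambda a,b:(220+a/4,130+b/4)
print("sample top",S(world(c,T(323,287),.077)))
print("bar ends top",S(world(c,T(132,158),.225)),S(world(c,T(427,74),.225)))
print("saddle tall",S(world(c,T(232,130),.235)),"disc",S(world(c,T(235,106),.285)),"needle",S(world(c,T(283,127),.26)),"low",S(world(c,T(336,95),.235)))
print("side: disc",S(world(s,D(465,122),.28)),"saddle",S(world(s,D(466,175),.23)),"bar",S(world(s,D(403,135),.225)),S(world(s,D(574,266),.225)),"low",S(world(s,D(520,212),.24)), "padL",S(world(s,D(264,360),.075)))
E
```

```text
(array([298.74285714, 227.84761905]), np.int32(105)) (array([353.60194175, 211.27184466]), np.int32(103))
[0.47772269 0.05610866 0.075     ] [ 0.52386788 -0.10610274  0.075     ] 0.16864731445778805 [0.47669615 0.0586633  0.075     ] [ 0.52545037 -0.10493342  0.075     ]
yaw 15.87976051653579 o [ 0.55369637 -0.00994797]
sample top [0.0013 0.0025 0.077 ]
bar ends top [0.108  0.1046 0.225 ] [ 0.1075 -0.1027  0.225 ]
saddle tall [0.1056 0.0344 0.235 ] disc [0.1111 0.0279 0.285 ] needle [0.0936 0.0015 0.26  ] low [ 0.109  -0.0391  0.235 ]
side: disc [0.1118 0.0279 0.28  ] saddle [0.1098 0.0228 0.23  ] bar [0.1039 0.0963 0.225 ] [ 0.1125 -0.1029  0.225 ] low [ 0.1083 -0.0442  0.24  ] padL [-0.0547  0.0808  0.075 ]
```

>>> arm_command(commands=[{"tx": 0.36, "ty": 0.425, "hand": 0}, {"tx": 0.36, "ty": 0.425, "hand": 0}, {"tx": 0.36, "ty": 0.425, "hand": 0}, {"tx": 0.36, "ty": 0.425, "hand": 0}, {"tx": 0.36, "ty": 0.425, "hand": 0}, {"tx": 0.36, "ty": 0.425, "hand": 0}, {"tx": 0.36, "ty": 0.425, "hand": 0}, {"tx": 0.36, "ty": 0.425, "hand": 0}, {"hand": 0}], force=20)

```text
validation failed for argument at $.co...
```

>>> arm_command(commands=[{"tx": 0.07, "ty": 0.51, "hand": 0}, {"tx": 0.07, "ty": 0.51, "hand": 0}, {"tx": 0.07, "ty": 0.51, "hand": 0}, {"tx": 0.07, "ty": 0.51, "hand": 0}, {"tx": 0.07, "ty": 0.51, "hand": 0}, {"tx": 0.07, "ty": 0.51, "hand": 0}, {"tx": 0.07, "ty": 0.51, "hand": 0}, {"tx": 0.07, "ty": 0.51, "hand": 0}, {"tx": 0.07, "ty": 0.51, "hand": 0}, {"hand": 0}])

```text
validation failed for argument at $.co...
```

>>> arm_command(commands=[{"tx": 0.36, "ty": 0.425, "tz": 0, "wx": 0, "wy": 0, "wz": 0, "hand": 0}, {"tx": 0.36, "ty": 0.425, "tz": 0, "wx": 0, "wy": 0, "wz": 0, "hand": 0}, {"tx": 0.36, "ty": 0.425, "tz": 0, "wx": 0, "wy": 0, "wz": 0, "hand": 0}, {"tx": 0.36, "ty": 0.425, "tz": 0, "wx": 0, "wy": 0, "wz": 0, "hand": 0}, {"tx": 0.36, "ty": 0.425, "tz": 0, "wx": 0, "wy": 0, "wz": 0, "hand": 0}, {"tx": 0.36, "ty": 0.425, "tz": 0, "wx": 0, "wy": 0, "wz": 0, "hand": 0}, {"tx": 0.36, "ty": 0.425, "tz": 0, "wx": 0, "wy": 0, "wz": 0, "hand": 0}, {"tx": 0.36, "ty": 0.425, "tz": 0, "wx": 0, "wy": 0, "wz": 0, "hand": 0}, {"tx": 0, "ty": 0, "tz": 0, "wx": 0, "wy": 0, "wz": 0, "hand": 0}], force=20)

```text
clock: 1.9
position: [0.4234, -0.3441, 0.2317]
tool_rot: [-3.104, -0.474, -0.004]
wrist_force: [-0.1, -0.8, -0.1]
finger_gap: -0.0002
finger_force: 0.0
```

>>> arm_command(commands=[{"tx": 0.075, "ty": 0.55, "tz": 0, "wx": 0, "wy": 0, "wz": 0, "hand": 0}, {"tx": 0.075, "ty": 0.55, "tz": 0, "wx": 0, "wy": 0, "wz": 0, "hand": 0}, {"tx": 0.075, "ty": 0.55, "tz": 0, "wx": 0, "wy": 0, "wz": 0, "hand": 0}, {"tx": 0.075, "ty": 0.55, "tz": 0, "wx": 0, "wy": 0, "wz": 0, "hand": 0}, {"tx": 0.075, "ty": 0.55, "tz": 0, "wx": 0, "wy": 0, "wz": 0, "hand": 0}, {"tx": 0.075, "ty": 0.55, "tz": 0, "wx": 0, "wy": 0, "wz": 0, "hand": 0}, {"tx": 0.075, "ty": 0.55, "tz": 0, "wx": 0, "wy": 0, "wz": 0, "hand": 0}, {"tx": 0.075, "ty": 0.55, "tz": 0, "wx": 0, "wy": 0, "wz": 0, "hand": 0}, {"tx": 0.075, "ty": 0.55, "tz": 0, "wx": 0, "wy": 0, "wz": 0, "hand": 0}, {"tx": 0, "ty": 0, "tz": 0, "wx": 0, "wy": 0, "wz": 0, "hand": 0}])

```text
clock: 2.9
position: [0.4727, 0.0519, 0.2319]
tool_rot: [-3.104, -0.472, -0.003]
wrist_force: [-0.0, -0.5, -1.0]
finger_gap: 0.0001
finger_force: 0.0
```

```bash
python3 - <<'E'
from h import *
c=bot.capture("wrist");cv2.imwrite("pics/w1.png",c["img"][...,::-1])
print(-c["R"].T@c["t"],c["R"][2],bot.get_state()["position"])
E
```

```text
[0.5448299  0.0741652  0.37589648] [-0.2851886  -0.08665769 -0.95454592] [0.47269182 0.04852063 0.23160015]
```

View pics/w1.png

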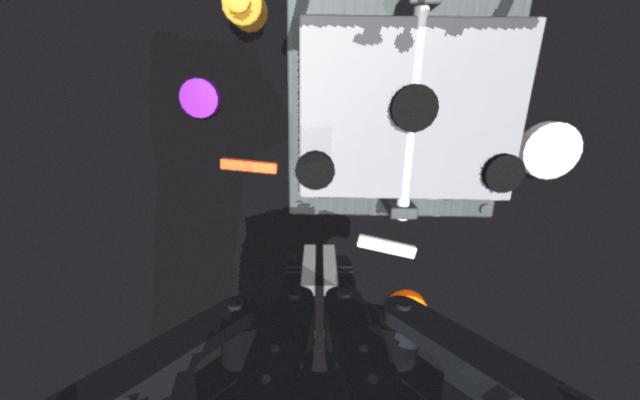

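Wrist view: left pad at (315,170), right pad at (503,173), sample at (414,107), with the shut fingers just in front. I'll cross-check the pad position from here.

```bash
python3 - <<'E'
from h import *
c=bot.capture("wrist")
l,r,s=[world(c,p,z) for p,z in [((315,170),.075),((503,173),.075),((414.5,107),.077)]]
print(l,r,s,np.linalg.norm(l-r));st=bot.get_state();print(st["position"],st["wrist_force"])
E
```

```text
[0.47800684 0.05407793 0.075     ] [ 0.5245099  -0.10764666  0.075     ] [ 0.5548968  -0.01027347  0.077     ] 0.1682776743685874
[0.47263693 0.0463169  0.23138954] [-0.05732262 -0.47190778 -0.38748167]
```

>>> arm_command(commands=[{"tx": 0.065, "ty": 0.1, "tz": -0.4, "wx": 0, "wy": 0, "wz": 0, "hand": 0}, {"tx": 0, "ty": 0, "tz": -0.4, "wx": 0, "wy": 0, "wz": 0, "hand": 0}, {"tx": 0, "ty": 0, "tz": -0.4, "wx": 0, "wy": 0, "wz": 0, "hand": 0}, {"tx": 0, "ty": 0, "tz": -0.4, "wx": 0, "wy": 0, "wz": 0, "hand": 0}, {"tx": 0, "ty": 0, "tz": -0.1, "wx": 0, "wy": 0, "wz": 0, "hand": 0}, {"tx": 0, "ty": 0, "tz": 0, "wx": 0, "wy": 0, "wz": 0, "hand": 0}, {"tx": 0, "ty": 0, "tz": 0, "wx": 0, "wy": 0, "wz": 0, "hand": 0}, {"tx": 0, "ty": 0, "tz": 0, "wx": 0, "wy": 0, "wz": 0, "hand": 0}])

```text
clock: 3.8
position: [0.479, 0.0537, 0.097]
tool_rot: [3.107, 0.459, 0.004]
wrist_force: [-0.9, -0.6, -0.4]
finger_gap: -0.0001
finger_force: 0.0
```

>>> arm_command(commands=[{"tx": 0, "ty": 0, "tz": -0.1, "wx": 0, "wy": 0, "wz": 0, "hand": 0}, {"tx": 0, "ty": 0, "tz": -0.1, "wx": 0, "wy": 0, "wz": 0, "hand": 0}, {"tx": 0, "ty": 0, "tz": -0.05, "wx": 0, "wy": 0, "wz": 0, "hand": 0}, {"tx": 0, "ty": 0, "tz": -0.05, "wx": 0, "wy": 0, "wz": 0, "hand": 0}, {"tx": 0, "ty": 0, "tz": -0.05, "wx": 0, "wy": 0, "wz": 0, "hand": 0}, {"tx": 0, "ty": 0, "tz": 0, "wx": 0, "wy": 0, "wz": 0, "hand": 0}, {"tx": 0, "ty": 0, "tz": 0, "wx": 0, "wy": 0, "wz": 0, "hand": 0}])

```text
clock: 4.5
position: [0.4773, 0.0546, 0.0672]
tool_rot: [-3.107, -0.461, 0.002]
wrist_force: [-4.0, 2.0, 6.0]
finger_gap: -0.0002
finger_force: 3.0
```

```bash
python3 - <<'E'
from h import *
ims=[]
for n,(x,y,w,h) in {"side":(300,145,70,90),"top":(265,135,100,90)}.items():
    c=bot.capture(n);i=c["img"][y:y+h,x:x+w,::-1];ims.append(cv2.resize(i,None,fx=4.7,fy=6 if 0 else 4.7,interpolation=cv2.INTER_CUBIC))
cv2.imwrite("pics/p1.png",np.hstack(ims));s=bot.get_state();print(s["position"],s["wrist_force"])
E
```

```text
[0.47729179 0.05463756 0.06726886] [-4.23454508  2.00409394  5.68914732]
```

View pics/p1.png

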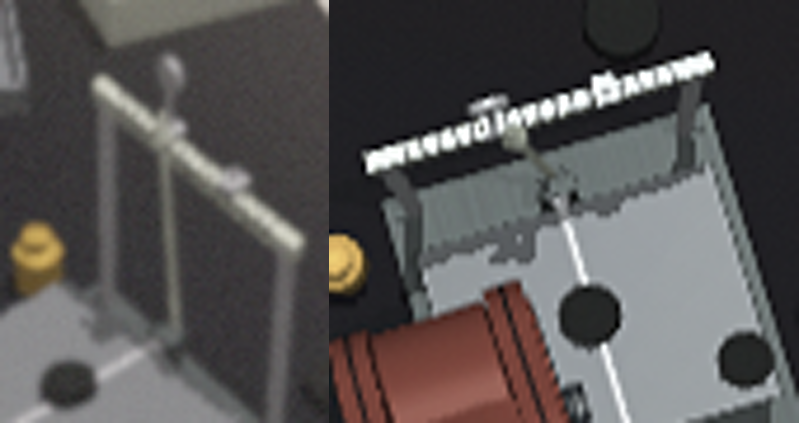

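Pressed part-way. In the top crop the needle tip is at about pixel (304.6,164), still short of the tall saddle at (298.2,162).

```bash
python3 - <<'E'
from h import *
c=bot.capture("top");s=bot.capture("side")
l=np.array([.4779,.0552]);r=np.array([.5242,-.1067])
y=(l-r)/np.linalg.norm(l-r);x=np.array([y[1],-y[0]]);o=(l+r)/2+.055*x
S=lambda w:np.round([(w[:2]-o)@x,(w[:2]-o)@y,w[2]],4)
T=lambda a,b:(265+(a-329)/4.7,135+b/4.7);D=lambda a,b:(300+a/4.7,145+b/4.7)
print("needle",S(world(c,T(515,135),.258)),"saddle",S(world(c,T(484,128),.235)),"disc",S(world(c,T(488,102),.288)),"barL",S(world(c,T(367,162),.225)),"barR",S(world(c,T(712,64),.225)))
print("side needle",S(world(s,D(165,150),.25)),"disc",S(world(s,D(173,74),.28)))
print("side bar",S(world(s,D(97,83),.225)),S(world(s,D(300,240),.225)),"saddle",S(world(s,D(171,132),.23)))
for n in("top","side"):
    for t in("tall_index","needle_tip"):
        for d in bot.outline_of(n,t)[:2]:
            v,u=np.nonzero(d["region"]);print(n,t,round(d["conf"],2),len(u),u.min() if len(u) else 0,u.max() if len(u) else 0,v.min() if len(u) else 0,v.max() if len(u) else 0)
# disc points from range data
for nm,cc in(("top",c),("side",s)):
    P=[]
    for v in range(140,200):
        for u in range(280,360):
            z=cc["range_z"][v,u]
            if z>0:
                w=world(cc,(u,v),rz=z)
                if .26<w[2]<.31: P.append(S(w))
    P=np.array(P);print(nm,len(P),P.mean(0) if len(P) else"",P.min(0) if len(P) else"",P.max(0) if len(P) else"")
E
```

```text
needle [0.0934 0.0191 0.258 ] saddle [0.1064 0.0348 0.235 ] disc [0.1099 0.0284 0.288 ] barL [0.1081 0.1049 0.225 ] barR [ 0.1072 -0.1014  0.225 ]
side needle [ 0.0828 -0.0024  0.25  ] disc [0.1124 0.0265 0.28  ]
side bar [0.107  0.1014 0.225 ] [ 0.1144 -0.1015  0.225 ] saddle [0.1115 0.026  0.23  ]
top tall_index 0.58 50 294 302 155 163
top tall_index 0.4 2470 284 360 162 230
top needle_tip 0.85 2604 284 360 160 230
side tall_index 0.6 18 334 337 159 172
side tall_index 0.49 82 271 281 256 272
side needle_tip 0.63 2073 278 349 171 259
top 30 [0.10905667 0.02903    0.28283667] [0.096  0.0176 0.2607] [0.1127 0.0414 0.2942]
side 248 [-0.03390161  0.04382016  0.28336169] [-0.0841  0.0161  0.2603] [0.1125 0.0613 0.31  ]
```

>>> arm_command(commands=[{"tx": 0, "ty": 0, "tz": -0.02, "wx": 0, "wy": 0, "wz": 0, "hand": 0}, {"tx": 0, "ty": 0, "tz": -0.025, "wx": 0, "wy": 0, "wz": 0, "hand": 0}, {"tx": 0, "ty": 0, "tz": 0, "wx": 0, "wy": 0, "wz": 0, "hand": 0}, {"tx": 0, "ty": 0, "tz": 0, "wx": 0, "wy": 0, "wz": 0, "hand": 0}])

```text
clock: 5.3
position: [0.4773, 0.0548, 0.0638]
tool_rot: [-3.107, -0.461, 0.001]
wrist_force: [-4.7, 3.0, 7.1]
finger_gap: 0.0003
finger_force: 4.2
```

```bash
python3 - <<'E'
from h import *
c=bot.capture("top");i=c["img"][140:190,270:350,::-1]
cv2.imwrite("pics/p2.png",cv2.resize(i,None,fx=10,fy=10,interpolation=cv2.INTER_CUBIC));s=bot.get_state();print(s["position"],s["wrist_force"])
E
```

```text
[0.47730907 0.05480273 0.06382774] [-5.15195329  3.72280017  8.51917111]
```

View pics/p2.png

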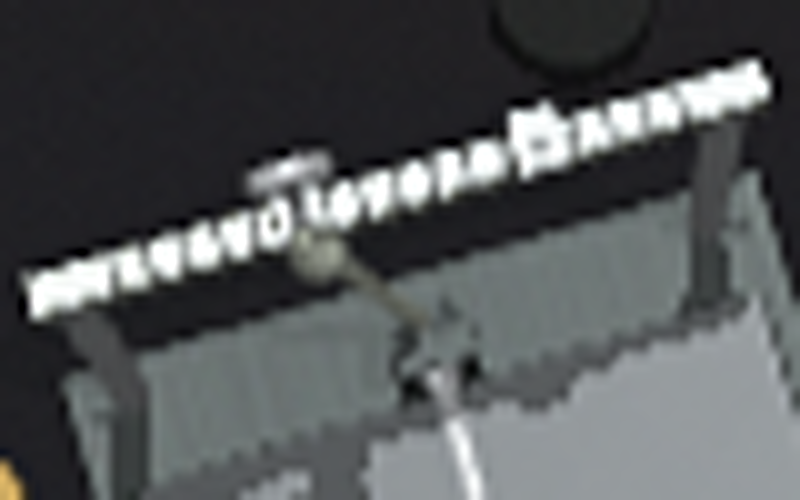

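The needle tip is now at top ≈(301.5,164), near the mark. The disc is at (298.8,157).

```bash
python3 - <<'E'
from h import *
c=bot.capture("top")
l=np.array([.4779,.0552]);r=np.array([.5242,-.1067])
y=(l-r)/np.linalg.norm(l-r);x=np.array([y[1],-y[0]]);o=(l+r)/2+.055*x
S=lambda w:np.round([(w[:2]-o)@x,(w[:2]-o)@y,w[2]],4)
T=lambda a,b:(270+a/10-.45,140+b/10-.45)
print("needle",S(world(c,T(315,240),.257)),"disc",S(world(c,T(288,172),.288)),"bar",S(world(c,T(28,295),.225)),S(world(c,T(765,85),.225)))
P=[]
for v in range(140,190):
    for u in range(280,330):
        z=c["range_z"][v,u]
        if z>0:
            w=world(c,(u,v),rz=z);q=S(w)
            if .235<w[2]<.31: P.append([*q,u,v])
P=np.array(P);d=P[P[:,0]>.1];n=P[P[:,0]<=.1]
print("disc",d[:,:3].mean(0),d[:,1].min(),d[:,1].max());print("needle",n[np.argsort(-n[:,2])][:16])
E
```

```text
needle [0.0967 0.0279 0.257 ] disc [0.1101 0.0297 0.288 ] bar [0.1098 0.1065 0.225 ] [ 0.109  -0.1007  0.225 ]
disc [0.10930164 0.0102918  0.26104754] -0.0432 0.0413
needle [[9.810e-02 3.010e-02 2.611e-01 3.000e+02 1.630e+02]
 [9.930e-02 3.260e-02 2.585e-01 2.990e+02 1.630e+02]
 [9.660e-02 3.090e-02 2.551e-01 3.000e+02 1.640e+02]
 [9.800e-02 3.340e-02 2.514e-01 2.990e+02 1.640e+02]
 [9.680e-02 2.830e-02 2.502e-01 3.010e+02 1.640e+02]
 [9.620e-02 2.580e-02 2.491e-01 3.020e+02 1.640e+02]
 [9.440e-02 2.910e-02 2.490e-01 3.010e+02 1.650e+02]
 [9.890e-02 2.510e-02 2.486e-01 3.020e+02 1.630e+02]
 [9.530e-02 3.160e-02 2.481e-01 3.000e+02 1.650e+02]
 [9.640e-02 3.420e-02 2.463e-01 2.990e+02 1.650e+02]
 [9.450e-02 2.650e-02 2.439e-01 3.020e+02 1.650e+02]
 [9.230e-02 2.730e-02 2.422e-01 3.020e+02 1.660e+02]
 [9.930e-02 2.250e-02 2.420e-01 3.030e+02 1.630e+02]
 [9.310e-02 2.980e-02 2.417e-01 3.010e+02 1.660e+02]
 [9.680e-02 2.320e-02 2.415e-01 3.030e+02 1.640e+02]
 [9.430e-02 2.400e-02 2.411e-01 3.030e+02 1.650e+02]]
```

Needle and mark agree within about 2 mm. I'll hold for one second, then release gently.

>>> arm_command(commands=[{"tx": 0, "ty": 0, "tz": 0, "wx": 0, "wy": 0, "wz": 0, "hand": 0}, {"tx": 0, "ty": 0, "tz": 0, "wx": 0, "wy": 0, "wz": 0, "hand": 0}, {"tx": 0, "ty": 0, "tz": 0, "wx": 0, "wy": 0, "wz": 0, "hand": 0}, {"tx": 0, "ty": 0, "tz": 0, "wx": 0, "wy": 0, "wz": 0, "hand": 0}, {"tx": 0, "ty": 0, "tz": 0, "wx": 0, "wy": 0, "wz": 0, "hand": 0}, {"tx": 0, "ty": 0, "tz": 0, "wx": 0, "wy": 0, "wz": 0, "hand": 0}, {"tx": 0, "ty": 0, "tz": 0, "wx": 0, "wy": 0, "wz": 0, "hand": 0}, {"tx": 0, "ty": 0, "tz": 0, "wx": 0, "wy": 0, "wz": 0, "hand": 0}, {"tx": 0, "ty": 0, "tz": 0, "wx": 0, "wy": 0, "wz": 0, "hand": 0}, {"tx": 0, "ty": 0, "tz": 0, "wx": 0, "wy": 0, "wz": 0, "hand": 0}])

```text
clock: 6.4
position: [0.4773, 0.0548, 0.0638]
tool_rot: [-3.107, -0.461, 0.001]
wrist_force: [-5.2, 2.7, 7.2]
finger_gap: -0.0008
finger_force: 4.2
```

>>> arm_command(commands=[{"tx": 0, "ty": 0, "tz": 0.03, "wx": 0, "wy": 0, "wz": 0, "hand": 0}, {"tx": 0, "ty": 0, "tz": 0.03, "wx": 0, "wy": 0, "wz": 0, "hand": 0}, {"tx": 0, "ty": 0, "tz": 0.03, "wx": 0, "wy": 0, "wz": 0, "hand": 0}, {"tx": 0, "ty": 0, "tz": 0.03, "wx": 0, "wy": 0, "wz": 0, "hand": 0}, {"tx": 0, "ty": 0, "tz": 0.03, "wx": 0, "wy": 0, "wz": 0, "hand": 0}, {"tx": 0, "ty": 0, "tz": 0.05, "wx": 0, "wy": 0, "wz": 0, "hand": 0}, {"tx": 0, "ty": 0, "tz": 0.2, "wx": 0, "wy": 0, "wz": 0, "hand": 0}, {"tx": 0, "ty": 0, "tz": 0.4, "wx": 0, "wy": 0, "wz": 0, "hand": 0}, {"tx": 0, "ty": 0, "tz": 0.4, "wx": 0, "wy": 0, "wz": 0, "hand": 0}, {"tx": 0, "ty": 0, "tz": 0.2, "wx": 0, "wy": 0, "wz": 0, "hand": 0}])

```text
clock: 7.4
position: [0.4789, 0.054, 0.1785]
tool_rot: [3.107, 0.46, 0.005]
wrist_force: [-0.5, -0.8, -0.9]
finger_gap: -0.0002
finger_force: 0.0
```

>>> arm_command(commands=[{"tx": 0, "ty": 0, "tz": 0, "wx": 0, "wy": 0, "wz": 0, "hand": 0}, {"tx": 0, "ty": 0, "tz": 0, "wx": 0, "wy": 0, "wz": 0, "hand": 0}, {"tx": 0, "ty": 0, "tz": 0, "wx": 0, "wy": 0, "wz": 0, "hand": 0}, {"tx": 0, "ty": 0, "tz": 0, "wx": 0, "wy": 0, "wz": 0, "hand": 0}, {"tx": 0, "ty": 0, "tz": 0, "wx": 0, "wy": 0, "wz": 0, "hand": 0}])

```text
clock: 7.9
position: [0.4774, 0.0538, 0.175]
tool_rot: [-3.107, -0.46, 0.002]
wrist_force: [-1.1, 0.4, -1.2]
finger_gap: -0.0005
finger_force: 0.0
```

```bash
python3 - <<'E'
from h import *
c=bot.capture("wrist");cv2.imwrite("pics/w2.png",c["img"][...,::-1])
t=bot.capture("top");cv2.imwrite("pics/t2.png",cv2.resize(t["img"][130:255,255:385,::-1],None,fx=4.5,fy=4.5,interpolation=cv2.INTER_CUBIC))
E
```

```text
(no output)
```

View pics/t2.png

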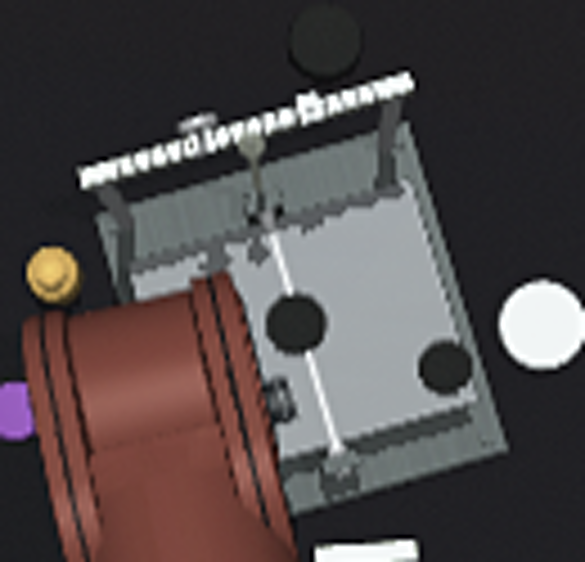

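The needle is upright again (crop ≈(253,147)) and the sample is still in the middle of the plate (crop ≈(297,323)). The arm is clear of everything.

```bash
python3 -c "
from cell import bot
print(bot.hand_in())"
```

```text
the job is handed in; nothing more can be done
None
```

I pressed the left pad until the needle lined up with the tall index (within about 2 mm by the camera) and held it there for over a second. I then released it gently: the plate sprang back level with the sample still in its middle, and I handed the job in; no verdict was returned.

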